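# Set the reagent bottles in order of size and take out the stray jar

### The arm

A 6-joint arm with a two-finger parallel gripper is mounted at the origin on the work surface. World frame = base frame: x ahead of the robot, y to its left, z up, the work surface at z = 0. Lengths are in mm, angles in degrees, forces in N, time in s.
With the tool pointing down it reaches from about 350 to 850 mm from the base axis. Payload 8.1 kg.
Tool frame: the origin (TCP) lies midway between the tips of the shut fingers; the grasp point (between the pads) lies 19 mm behind it; z points along the fingers, y is the direction in which the jaws open and shut (so a half turn about z gives the same grasp; the last joint's range is limited). The gripper opens to 85 mm and grips with 20 to 120 N. Pads are 22 mm wide; open, the fingers measure 114 mm over their backs; the gripper's body (76 mm by 85 mm) begins 54 mm behind the grasp point. The pads swing forward as they close: fully open they stand 13 mm farther back than shut.
Start: joints at [59.049, 7.471, 85.268, -0, 87.261, -4.893], TCP at [263.55, 539.024, 231.292] pointing down, gripper open.
Joint ranges: [-169.43, 169.43], [-51.17, 129.36], [1.28, 143.12], [-76.62, 256.62], [0, 156.53], [-152.29, 152.29]. Speed limits (degrees/s): [136.94, 136.94, 159.86, 180, 180, 180].

### API

Orientations are given as [roll, pitch, yaw] about the fixed x, y, z axes, in that order (R = Rz(yaw) Ry(pitch) Rx(roll)).
In Python, from bench import r gives the robot as it stands.
- The arm moves only by the shell command python3 -m jog 'ROWS' [FORCE]. ROWS is JSON, a list of rows, each a list of 5 numbers: the shift along the tool's x, y, z in m, then the turn about the tool's z in rad, then the opening, from 0 (shut) to 1 (fully open). A call has 1 to 20 rows; each row is the pose to reach, as a shift and turn from the pose measured when the call began, along the tool's axes at that moment; what a row does not reach only later rows make up. A row lasts 1/10 s, in which the tool goes at most 50 mm and 8.59 degrees, less where a joint would pass 70% of its speed; a pose out of reach is approached as far as the arm can. A call with a gripper value outside its range is refused whole. The fingers move at their own pace and stop on an object; FORCE is the grip in N (left out, the last holds). Time passes only in rows, so rows that repeat a pose let the fingers close. It gives the time, the measured TCP pose, the force and the opening at its end, in the units of the state.
- r.sense(): the state, without advancing time (a new reading comes with each control period).
- r.snapshot(name): name is "scene" or "top"; returns a dict with "pixels" (384x512x3 uint8, red, green, blue), "K" (3x3 intrinsics, pixels), "R" (3x3) and "t" (3): a world point X has camera coordinates R X + t. Camera axes: x right, y down, z forward; pixel columns grow to the right and rows downward; lengths in mm; the calibration is good to about 2 mm. A picture is of the moment at which its call begins. There is no depth.
- r.hand_in(): hands the job in, once; it reports no verdict.
The state is a dict: "time": time; "joint_pos": joint angles; "qd": joint speeds; "joint_efforts": joint torques, N m; "tool_pos": TCP position; "tcp_rot": TCP orientation; "ft_force": force on the tool from outside, world axes, zero at the start; "wrist_torque": the same for the moment, N m; "finger_gap": finger opening in mm.
Only numpy, scipy, OpenCV 4.12 (cv2) and the standard library are available. Lean on these libraries where they do the work, as an engineer would, in place of code of your own. Each camera call takes 0.05 s, during which the arm holds its last target.

### The job

Make up the white reagent tray: its four compartments should hold the four amber bottles, one in each, in order of size with the smallest next to the tube rack and the largest at the far end. The specimen jar left in the tray does not belong there: stand it in the steel tray. Leave everything standing upright, drop nothing and knock nothing over, and leave the tumbler and the dropper bottle where they are.

Things in the scene. Friction and masses are not known exactly. Their poses are not given: they have to be found in the camera images.
- bottle_30: Smallest amber glass round-shouldered bottle of the set (30 ml): 32 mm diameter, 79 mm tall over its black screw cap; the cap is 23 mm diameter and takes the top 17 mm, shoulder from 3 mm below it; about 75 g; plain paper label. Origin at the centre of its underside, z up its axis.
- bottle_60: Second smallest amber glass round-shouldered bottle of the set (60 ml): 39 mm diameter, 97 mm tall over its black screw cap; the cap is 25 mm diameter and takes the top 17 mm, shoulder from 3 mm below it; about 130 g; plain paper label. Origin at the centre of its underside, z up its axis.
- bottle_120: Second largest amber glass round-shouldered bottle of the set (120 ml): 48 mm diameter, 116 mm tall over its black screw cap; the cap is 27 mm diameter and takes the top 18 mm, shoulder from 3 mm below it; about 240 g; plain paper label. Origin at the centre of its underside, z up its axis. Starts in a compartment of the reagent tray, right or wrong.
- bottle_240: Largest amber glass round-shouldered bottle of the set (240 ml): 61 mm diameter, 142 mm tall over its black screw cap; the cap is 31 mm diameter and takes the top 20 mm, shoulder from 3 mm below it; about 420 g; plain paper label. Origin at the centre of its underside, z up its axis.
- specimen_jar: The stray: squat clear plastic jar with a wide flat white screw lid, 64 mm tall in all, body 47 to 50 mm diameter, lid 55 mm diameter and 14 mm high at the top; about 60 g. At the start it stands in one compartment of the reagent tray. Origin at the centre of its underside, z up its axis.
- reagent_tray: White tray fixed to the bench: a row of four equal open compartments along its y axis, 94 mm (x) by 358 mm (y; 378 over end tabs). Walls 4 mm thick, tops 20 mm and floor 4 mm above the bench; compartments 86 mm (x) by 84 mm (y) inside, centred at x = 0, y = -132, -44, +44 and +132 mm in its frame. Origin on the bench under its centre, z up.
- tube_rack: Clear plastic rack of 20 upright white-rimmed sample tubes, 106 mm (x) by 86 mm (y), 102 mm tall, fixed to the bench beyond one end of the reagent tray (either end), its centre about 275 mm from the tray's centre: it tells at which end the smallest bottle goes. Origin on the bench under its centre.
- steel_tray: Shallow square stainless tray, empty, fixed to the bench: 110 mm by 110 mm (122 mm over its turned-out lip), floor 3 mm above the bench, rim 12 mm above the bench; flat floor 104 mm by 104 mm inside. Place for the specimen jar. Origin on the bench under its centre.
- tumbler: Bystander: empty clear glass tumbler, 72 mm diameter at the rim, 100 mm tall, loose, beyond the other end of the reagent tray. Origin at the centre of its underside.
- dropper: Bystander: small white plastic dropper bottle with a thin nozzle, 30 mm diameter, 88 mm tall, loose, on the bench among the loose bottles. Origin at the centre of its underside.

How it is judged:
By the outcome, as a careful person would: the job done as asked, in the order asked, and still so for the second after the job is handed in, with the robot touching nothing.
It also fails if it takes over 112 s, if anything falls off the work surface, if the arm or the gripper's body presses on something with over 40 N, if the wrist force passes 120 N, or if a joint passes its speed limit or range.

## Working session

There is one attempt and no reset: what is moved stays moved. The work goes in short steps, Python scripts to look and compute and a shell command to move; the robot and the scene stay as the last step left them, time stands still between calls to the robot, and variables do not carry over. Pictures are saved under pics/ and viewed, and the job is handed in when it is done.

```bash
mkdir -p pics; ls
python3 - <<'E'
from bench import r
import cv2,numpy as np
s=r.sense()
for k,v in s.items(): print(k,v)
for n in("scene","top"):
    d=r.snapshot(n)
    cv2.imwrite(f"pics/{n}0.png",cv2.resize(d["pixels"][:,:,::-1],(800,600),interpolation=cv2.INTER_CUBIC))
    np.savez(f"pics/{n}0.npz",**d)
    print(n,d["K"],d["R"],d["t"])
E
```

```text
pics
time 0.0
joint_pos [ 5.90495102e+01  7.51602627e+00  8.53317359e+01  1.53484506e-03
  8.72626629e+01 -4.89395493e+00]
qd [-0.07423491  0.09452413  0.09372459 -0.06208307  0.04626021 -0.00619777]
joint_efforts [-2.86061095e-04 -5.69381833e+01 -5.00565791e+01 -4.05852870e-04
  1.45599333e-02 -3.30188595e-05]
tool_pos [263.23697014 538.53095017 230.21133729]
tcp_rot [-1.79890108e+02 -1.09479185e-02  1.53943380e+02]
ft_force [-0.36853646  0.60667825 -0.15747234]
wrist_torque [ 0.01905619  0.05231433 -0.07527863]
finger_gap 85.47889222324413
scene [[358.93257524   0.         257.07599044]
 [  0.         358.93257524 193.35865677]
 [  0.           0.           1.        ]] [[ 0.72692448  0.68652681  0.01617842]
 [ 0.37688489 -0.37914668 -0.84510684]
 [-0.5740545   0.62042626 -0.53435259]] [-419.67432505 -167.83117686 1268.36071678]
top [[351.08705059   0.         256.82905419]
 [  0.         351.08705059 196.54848197]
 [  0.           0.           1.        ]] [[ 0.02097925 -0.99917358  0.03481414]
 [-0.98822799 -0.02600243 -0.15076245]
 [ 0.15154311 -0.03124142 -0.98795681]] [ -4.82379377 546.37423228 744.18831408]
```

View pics/scene0.png

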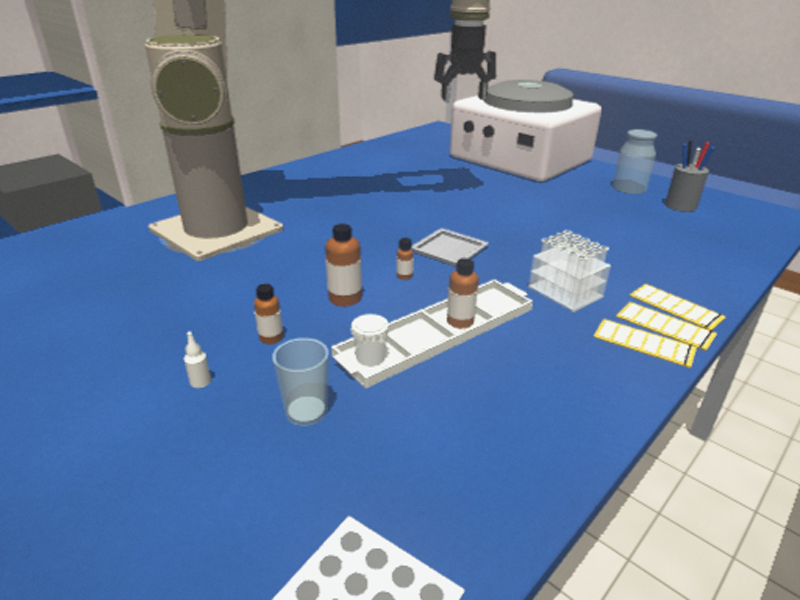

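View pics/top0.png

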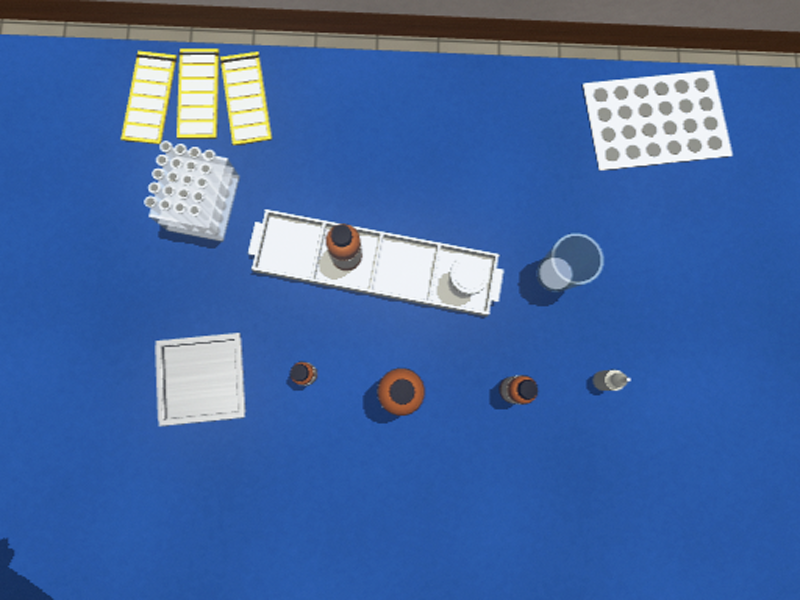

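The top view shows the rack at (190,190), left of the tray, so the left compartment is for the smallest. The tray holds nothing, bottle_120, nothing, jar. bottle_30 is at (303,373), bottle_240 at (401,391), bottle_60 at (521,389), the dropper at (612,380) and the steel tray at (200,379). Next I'll enlarge these areas.

Run:
```python
import cv2,numpy as np
im=np.load("pics/top0.npz")["pixels"][:,:,::-1]
def crop(n,c0,r0,w,h,s=5):
    a=cv2.resize(im[r0:r0+h,c0:c0+w],None,fx=s,fy=s,interpolation=cv2.INTER_CUBIC)
    for c in range(((c0+9)//10)*10,c0+w,10):
        cv2.line(a,(int((c-c0+.5)*s),0),(int((c-c0+.5)*s),6),(0,255,255),1); cv2.putText(a,str(c),(int((c-c0)*s),16),0,.35,(0,255,255),1)
    for q in range(((r0+9)//10)*10,r0+h,10):
        cv2.putText(a,str(q)+"-",(0,int((q-r0+.5)*s)+4),0,.35,(0,255,255),1)
    cv2.imwrite(n,a)
crop("pics/c_tray.png",155,125,160,85)
crop("pics/c_bot.png",180,210,160,85)
crop("pics/c_right.png",300,140,110,115)
crop("pics/c_steel.png",85,205,115,80)
```

```text
(no output)
```

View pics/c_tray.png

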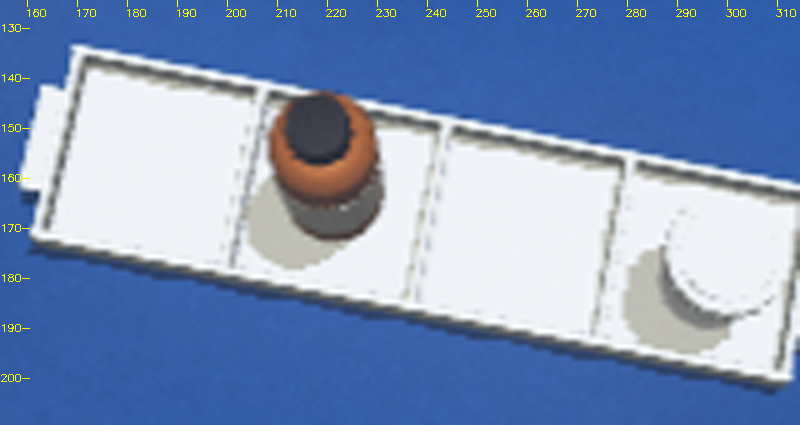

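View pics/c_bot.png

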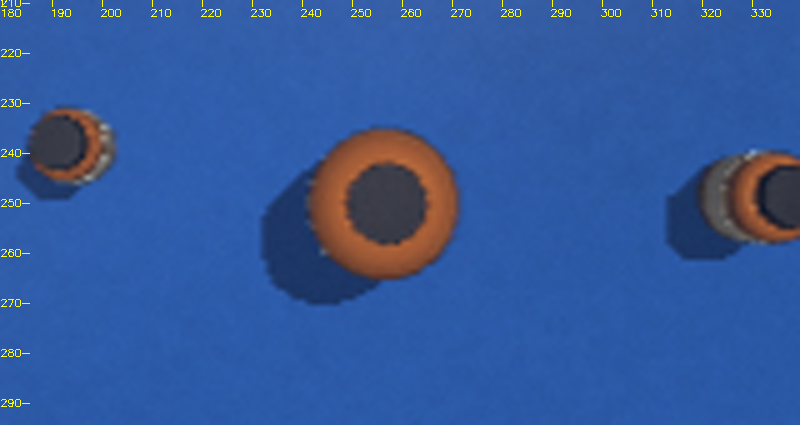

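View pics/c_steel.png

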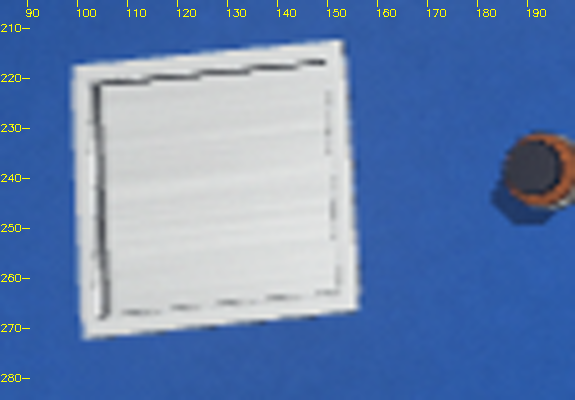

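View pics/c_right.png

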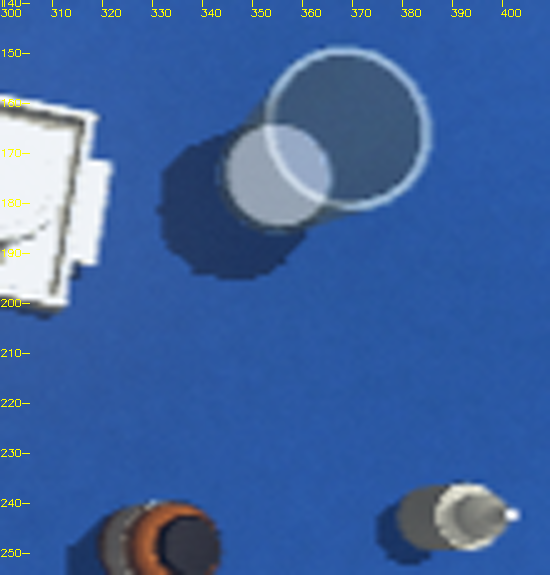

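```bash
cat > h.py <<'E'
import numpy as np,cv2
C={n:dict(np.load(f"pics/{n}0.npz")) for n in("scene","top")}
def bp(n,uv,z):
    c=C[n];d=c["R"].T@np.linalg.inv(c["K"])@np.array([uv[0],uv[1],1.]);o=-c["R"].T@c["t"]
    return (o+d*(z-o[2])/d[2])[:2]
def pj(n,X):
    c=C[n];p=c["K"]@(c["R"]@np.array(X,float)+c["t"]);return p[:2]/p[2]
E
python3 - <<'E'
from h import *
np.set_printoptions(precision=1,suppress=True)
cr=[(170.1,133.5),(160.9,172.1),(312.3,200.7),(318.7,162.9)]
P=np.array([bp("top",c,20) for c in cr]);print("tray",P,P.mean(0),[np.linalg.norm(P[i]-P[i-1]) for i in range(4)])
e=(P[0]+P[1]-P[2]-P[3]);th=np.arctan2(e[1],e[0]);print("dir+y",np.degrees(th))
for k,y in zip("4321",(-132,-44,44,132)): print("comp",k,P.mean(0)+y*np.array([np.cos(th),np.sin(th)]))
sc=[(73,67),(342,40),(358,308),(84,339)]
S=np.array([bp("top",(a/5+84.5,b/5+204.5),12) for a,b in sc]);print("steel",S,S.mean(0),[np.linalg.norm(S[i]-S[i-1]) for i in range(4)])
for n,uv,z in[("120",(218.3,150.3),120),("jar",(300.9,174.3),68),("30",(191.1,237.7),79),("240",(256.9,250.1),142),("60",(337.3,248.5),97),("tumbler",(369.3,165.3),100),("dropper",(401.5,242.3),88)]:
    q=bp("top",uv,z);print(n,q,"scene px x1.5625",pj("scene",[*q,z])*1.5625, "base",pj("scene",[*q,4 if n in("120","jar") else 0])*1.5625)
im=C["top"]["pixels"][:,:,::-1][150:210,270:330].astype(float)
cv2.imwrite("pics/jar.png",cv2.resize(np.clip((im-200)*5,0,255).astype(np.uint8),(600,600),interpolation=cv2.INTER_CUBIC))
im=C["scene"]["pixels"][:,:,::-1][140:250,160:320]
cv2.imwrite("pics/sc.png",cv2.resize(im,(800,550),interpolation=cv2.INTER_CUBIC))
E
```

```text
tray [[ 693.7  213.9]
 [ 600.8  229.5]
 [ 543.3 -120.9]
 [ 633.4 -136.3]] [617.8  46.6] [np.float64(355.32165280940393), np.float64(94.29374417199969), np.float64(355.0890627279918), np.float64(91.38745406948976)]
dir+y 80.45694451876498
comp 4 [595.9 -83.6]
comp 3 [610.5   3.2]
comp 2 [625.1  89.9]
comp 1 [639.7 176.7]
steel [[492.5 363.7]
 [507.8 243.8]
 [387.9 228.8]
 [372.1 348.3]] [440.1 296.1] [np.float64(121.44060192576102), np.float64(120.8705484813304), np.float64(120.82993042587545), np.float64(120.46126674557841)]
120 [627.9  91.4] scene px x1.5625 [464.8 260.2] base [459.7 320.1]
jar [594.2 -86.7] scene px x1.5625 [370.7 323.2] base [371.3 357.2]
30 [450.5 144.1] scene px x1.5625 [405.9 238.7] base [405.1 275.2]
240 [427.8   9. ] scene px x1.5625 [342.7 225.6] base [345.8 296.7]
60 [ 434.5 -157.3] scene px x1.5625 [266.1 285.1] base [272.8 336. ]
tumbler [ 610.7 -227.4] scene px x1.5625 [300.7 351.8] base [306.5 409.4]
dropper [ 450.3 -295.3] scene px x1.5625 [190.5 330.5] base [201.5 379.4]
```

View pics/jar.png

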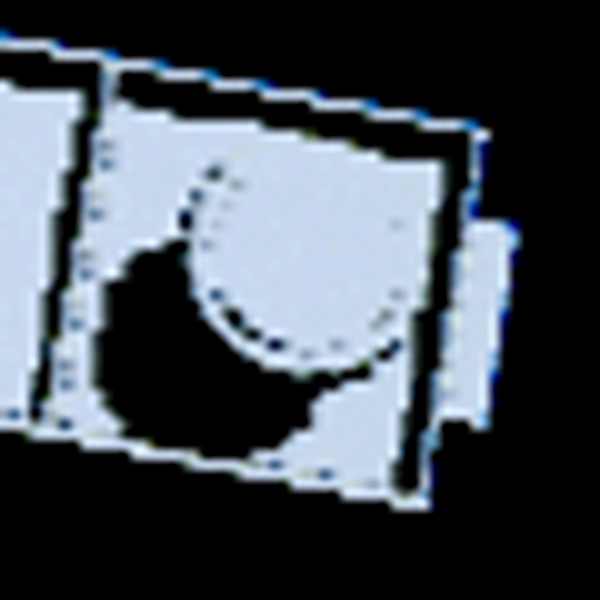

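View pics/sc.png

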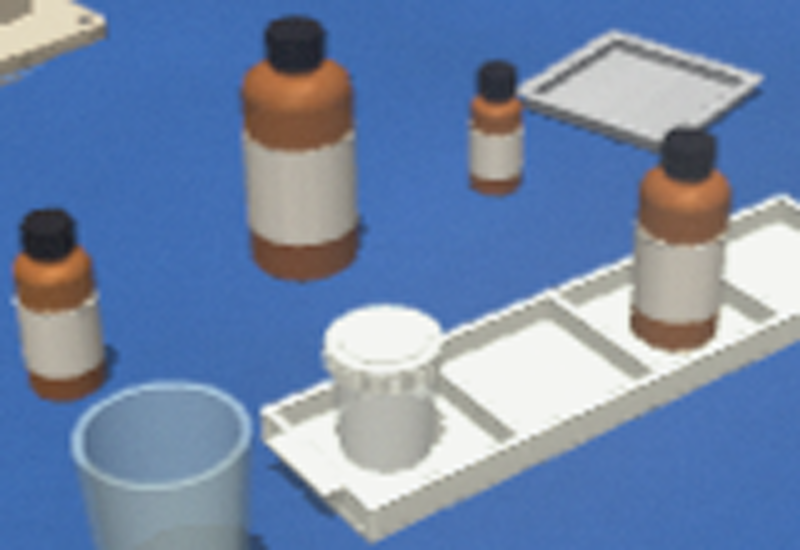

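The enlarged jar crop puts the lid centre at about (302,172.4) native, since the left rim edge is near column 288 and the bottom edge near row 186. The scene crop shows it at about (236.5,207). The cap tops in the scene view fall within about 1 px of what the top view predicts.

```bash
python3 - <<'E'
from h import *
np.set_printoptions(precision=1,suppress=True)
print("jar",bp("top",(302,172.4),68),bp("scene",(236.5,207.1),68))
for n,uv,z in[("120",(690,137),120),("30",(497,67),79),("240",(297,30),142),("60",(49,217),97)]:
    print(n,bp("scene",(uv[0]/5+159.5,uv[1]/5+139.5),z))
E
cat > go.py <<'E'
# prints shift (m, tool axes) and turn to targets:  python3 go.py x y z [yaw]
import sys,numpy as np
from bench import r
s=r.sense();p=np.array(s["tool_pos"]);e=s["tcp_rot"]
from scipy.spatial.transform import Rotation as Ro
R=Ro.from_euler("xyz",e,degrees=True).as_matrix()
a=[float(v) for v in sys.argv[1:]]
d=R.T@(np.array(a[:3])-p)/1000
print("t %.2f"%s["time"],"pos",p.round(1),"rot",np.round(e,1),"gap %.1f"%s["finger_gap"],"F",np.round(s["ft_force"],1))
print("shift",d.round(4),"turn %.4f"%np.radians(((e[2]-(a[3] if len(a)>3 else 80.5))+180)%360-180))
E
python3 go.py 597 -88 200; python3 go.py 597 -88 33
```

```text
jar [598.5 -89.1] [593.6 -88.6]
120 [629.   89.9]
30 [449.1 141.7]
240 [432.4   3.5]
60 [ 434.6 -160.2]
t 0.10 pos [263.3 538.6 230.3] rot [-179.9   -0.   153.9] gap 85.3 F [-1.4 -0.3  0.1]
shift [-0.575  -0.4162  0.031 ] turn 1.2818
t 0.10 pos [263.3 538.6 230.3] rot [-179.9   -0.   153.9] gap 85.3 F [-1.4 -0.3  0.1]
shift [-0.5751 -0.416   0.198 ] turn 1.2818
```

```bash
python3 -m jog '[[-0.15,-0.105,0,0.3,1],[-0.3,-0.21,0,0.6,1],[-0.45,-0.32,0.01,0.9,1],[-0.574,-0.416,0.03,1.282,1],[-0.574,-0.416,0.03,1.282,1],[-0.574,-0.416,0.03,1.282,1],[-0.574,-0.416,0.03,1.282,1],[-0.574,-0.416,0.03,1.282,1],[-0.574,-0.416,0.03,1.282,1],[-0.574,-0.416,0.03,1.282,1],[-0.574,-0.416,0.03,1.282,1],[-0.574,-0.416,0.03,1.282,1],[-0.574,-0.416,0.03,1.282,1],[-0.574,-0.416,0.03,1.282,1],[-0.574,-0.416,0.03,1.282,1],[-0.574,-0.416,0.03,1.282,1],[-0.574,-0.416,0.03,1.282,1],[-0.574,-0.416,0.03,1.282,1],[-0.574,-0.416,0.03,1.282,1],[-0.574,-0.416,0.03,1.282,1]]' 40; python3 go.py 596 -88.5 33
```

```text
time: 2.1
tool_pos: [596.1, -86.2, 201.4]
tcp_rot: [-180.0, 0.1, 80.6]
ft_force: [-0.5, -0.4, 0.7]
finger_gap: 85.9
t 2.10 pos [596.1 -86.2 201.4] rot [-1.80e+02  1.00e-01  8.06e+01] gap 85.9 F [-0.5 -0.4  0.7]
shift [-0.0021  0.0003  0.1684] turn 0.0014
```

```bash
python3 -m jog '[[-0.002,0,0.05,0,1],[-0.002,0,0.09,0,1],[-0.002,0,0.125,0,1],[-0.002,0,0.15,0,1],[-0.002,0,0.168,0,1],[-0.002,0,0.168,0,1],[-0.002,0,0.168,0,1]]'
python3 - <<'E'
from bench import r
import cv2
d=r.snapshot("scene")["pixels"][:,:,::-1]
cv2.imwrite("pics/s1.png",cv2.resize(d[120:270,150:350],(800,600),interpolation=cv2.INTER_CUBIC))
E
```

```text
time: 2.8
tool_pos: [595.7, -88.0, 33.8]
tcp_rot: [-180.0, 0.1, 80.6]
ft_force: [0.3, 0.1, -0.5]
finger_gap: 85.5
```

View pics/s1.png

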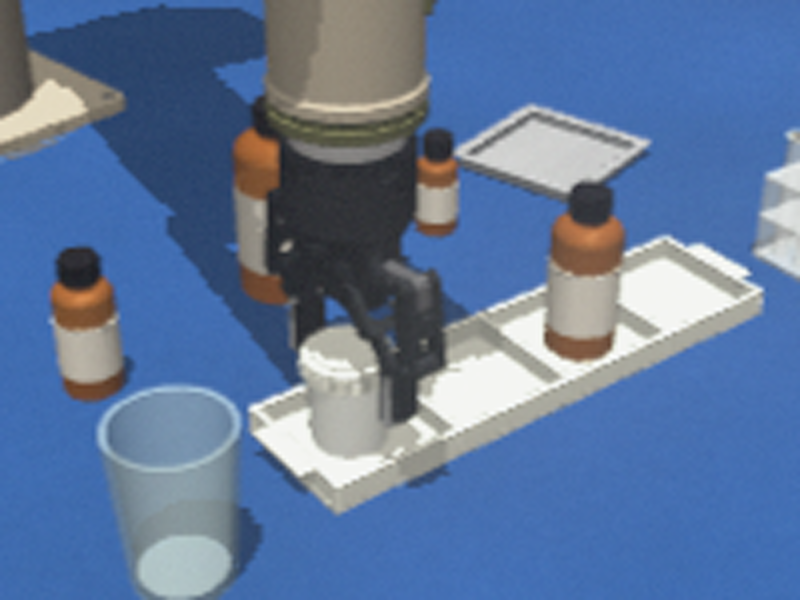

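The fingers straddle the jar along the tray's x direction, with tips at about (400,415) and (305,340), and the jar axis at about (345,390) lies close to midway. I'll close now.

```bash
python3 -m jog '[[0,0,0,0,0.4],[0,0,0,0,0.4],[0,0,0,0,0.4],[0,0,0,0,0.4],[0,0,0,0,0.4],[0,0,0,0,0.4],[0,0,0,0,0.4],[0,0,0,0,0.4]]' 40; python3 go.py 596 -88.5 33
```

```text
time: 3.65
tool_pos: [597.8, -88.5, 36.8]
tcp_rot: [179.7, 0.1, 80.6]
ft_force: [-1.5, 0.0, 6.8]
finger_gap: 53.5
t 3.65 pos [597.8 -88.5  36.8] rot [1.797e+02 1.000e-01 8.060e+01] gap 53.5 F [-1.5  0.   6.8]
shift [-0.0003 -0.0018  0.0038] turn 0.0019
```

```bash
python3 -m jog '[[0,0,-0.01,0,0.4],[0,0,-0.03,0,0.4],[0,0,-0.06,0,0.4],[0,0,-0.09,0,0.4],[0,0,-0.12,0,0.4],[0,0,-0.15,0,0.4],[0,0,-0.15,0,0.4],[0,0,-0.15,0,0.4]]'; python3 go.py 440 296 187;  python3 - <<'E'
from bench import r
import cv2
d=r.snapshot("scene")["pixels"][:,:,::-1]
cv2.imwrite("pics/s2.png",cv2.resize(d[60:260,130:370],(720,600),interpolation=cv2.INTER_CUBIC))
E
```

```text
time: 4.45
tool_pos: [598.0, -88.3, 188.5]
tcp_rot: [179.6, 0.1, 80.6]
ft_force: [0.3, 0.2, -1.6]
finger_gap: 53.7
t 4.45 pos [598.  -88.3 188.5] rot [1.796e+02 1.000e-01 8.060e+01] gap 53.7 F [ 0.3  0.2 -1.6]
shift [ 0.3534 -0.2186 -0.0008] turn 0.0018
```

View pics/s2.png

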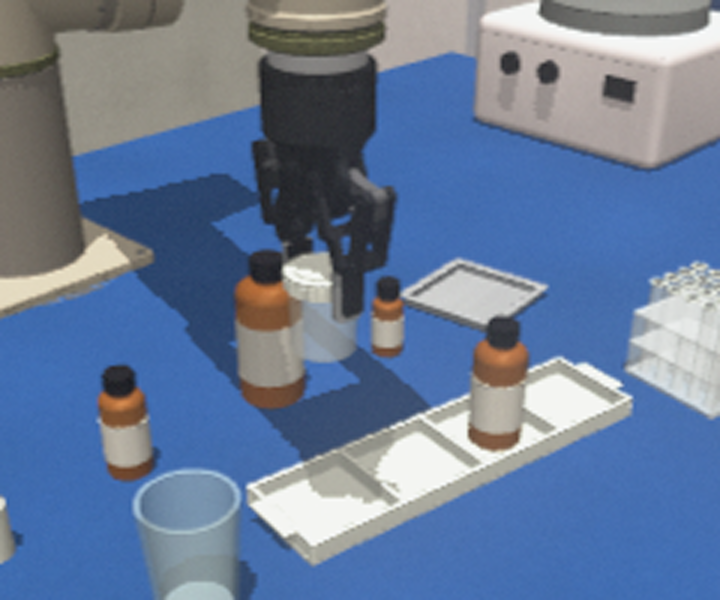

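The jar is held upright near (320,310). Now I'll carry it over the steel tray.

```bash
python3 -m jog '[[0.02,-0.012,0,0,0.4],[0.05,-0.03,0,0,0.4],[0.09,-0.055,0,0,0.4],[0.13,-0.08,0,0,0.4],[0.17,-0.105,0,0,0.4],[0.21,-0.13,0,0,0.4],[0.25,-0.155,0,0,0.4],[0.285,-0.177,0,0,0.4],[0.315,-0.196,0,0,0.4],[0.337,-0.209,0,0,0.4],[0.348,-0.216,0,0,0.4],[0.3534,-0.2186,0,0,0.4],[0.3534,-0.2186,0,0,0.4],[0.3534,-0.2186,0,0,0.4]]'; python3 go.py 440 296 36
```

```text
time: 5.9
tool_pos: [439.5, 295.2, 184.8]
tcp_rot: [179.8, 0.1, 80.6]
ft_force: [1.1, 0.3, -0.7]
finger_gap: 53.8
t 5.90 pos [439.5 295.2 184.8] rot [1.798e+02 1.000e-01 8.060e+01] gap 53.8 F [ 1.1  0.3 -0.7]
shift [ 0.0012 -0.0003  0.1488] turn 0.0010
```

```bash
python3 -m jog '[[0.001,0,0.025,0,0.4],[0.001,0,0.06,0,0.4],[0.001,0,0.095,0,0.4],[0.001,0,0.12,0,0.4],[0.001,0,0.135,0,0.4],[0.001,0,0.142,0,0.4],[0.001,0,0.146,0,0.4],[0.001,0,0.148,0,0.4],[0.001,0,0.149,0,0.4],[0.001,0,0.149,0,0.4]]'; python3 go.py 440 296 35
```

```text
time: 6.9
tool_pos: [440.8, 296.1, 36.7]
tcp_rot: [179.7, 0.1, 80.6]
ft_force: [0.0, 1.3, -0.4]
finger_gap: 54.3
t 6.90 pos [440.8 296.1  36.7] rot [1.797e+02 1.000e-01 8.060e+01] gap 54.3 F [ 0.   1.3 -0.4]
shift [-0.0002 -0.0008  0.0017] turn 0.0010
```

```bash
python3 -m jog '[[0,0,0.001,0,0.4],[0,0,0.002,0,0.4],[0,0,0.002,0,0.4]]'
python3 - <<'E'
from bench import r
import cv2
d=r.snapshot("scene")["pixels"][:,:,::-1]
cv2.imwrite("pics/s3.png",cv2.resize(d[90:190,230:350],(720,600),interpolation=cv2.INTER_CUBIC))
E
```

```text
time: 7.2
tool_pos: [441.5, 296.6, 35.8]
tcp_rot: [179.6, 0.0, 80.6]
ft_force: [-1.5, -0.4, 4.7]
finger_gap: 54.2
```

View pics/s3.png

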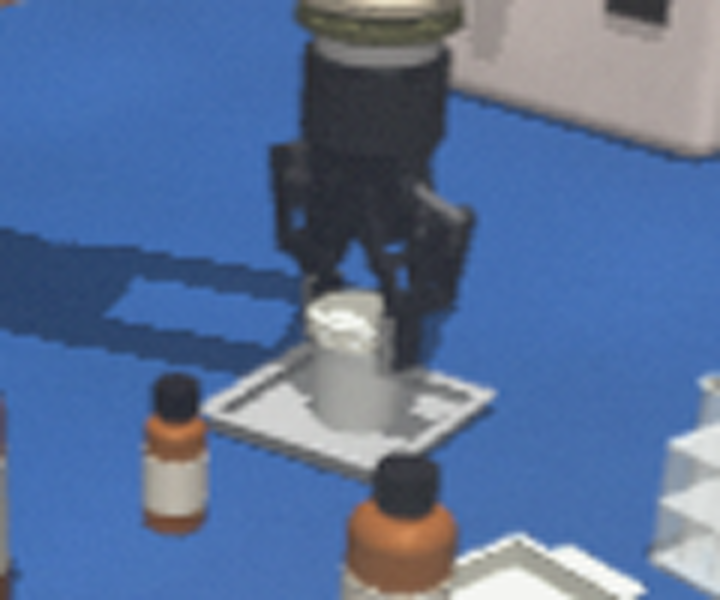

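The jar stands near the middle of the steel tray, at about (355,420) in the crop, and I feel 4.7 N of contact. I'll release it and go up.

```bash
python3 -m jog '[[0,0,0,0,1],[0,0,0,0,1],[0,0,0,0,1],[0,0,0,0,1],[0,0,0,0,1],[0,0,-0.02,0,1],[0,0,-0.06,0,1],[0,0,-0.1,0,1],[0,0,-0.14,0,1],[0,0,-0.165,0,1],[0,0,-0.165,0,1]]'; python3 go.py 628.5 91 190
```

```text
time: 8.35
tool_pos: [442.8, 298.2, 206.1]
tcp_rot: [179.2, -0.3, 80.6]
ft_force: [0.3, -0.2, -0.3]
finger_gap: 85.4
t 8.35 pos [442.8 298.2 206.1] rot [179.2  -0.3  80.6] gap 85.4 F [ 0.3 -0.2 -0.3]
shift [-0.174   0.2169  0.0182] turn 0.0012
```

```bash
python3 -m jog '[[-0.031,0.039,0,0,1],[-0.062,0.078,0,0,1],[-0.093,0.117,0.01,0,1],[-0.124,0.156,0.015,0,1],[-0.155,0.195,0.018,0,1],[-0.174,0.217,0.018,0,1],[-0.174,0.217,0.018,0,1],[-0.174,0.217,0.018,0,1]]'; python3 go.py 628.5 91 54;  python3 - <<'E'
from bench import r
import cv2
d=r.snapshot("top")["pixels"][:,:,::-1]
cv2.imwrite("pics/t4.png",cv2.resize(d[90:290,70:350],(784,560),interpolation=cv2.INTER_CUBIC))
E
```

```text
time: 9.15
tool_pos: [628.2, 90.4, 188.7]
tcp_rot: [179.4, -0.3, 80.5]
ft_force: [-0.7, 0.2, 0.5]
finger_gap: 85.4
t 9.15 pos [628.2  90.4 188.7] rot [179.4  -0.3  80.5] gap 85.4 F [-0.7  0.2  0.5]
shift [ 0.     -0.0013  0.1347] turn -0.0005
```

View pics/t4.png

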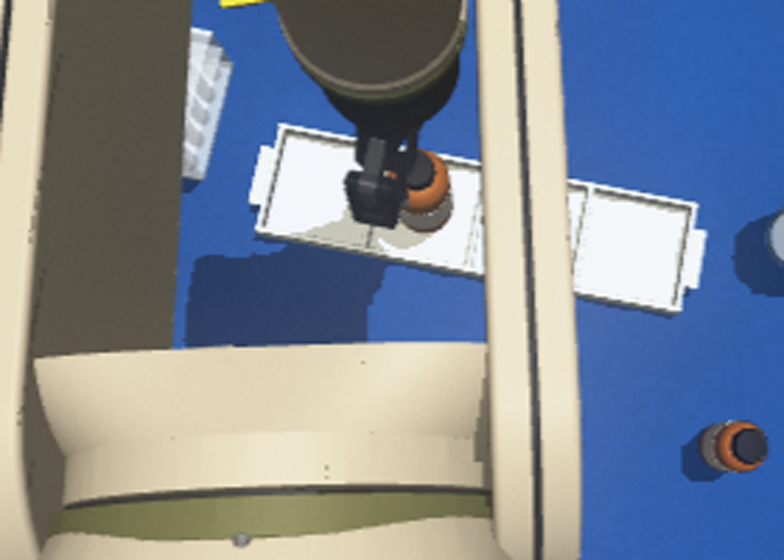

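The arm covers most of the top view. The tray's third and fourth compartments, around (520,220) and (640,245), look clear as far as they show. I'll descend on bottle_120.

```bash
python3 -m jog '[[0,-0.001,0.03,0,1],[0,-0.001,0.06,0,1],[0,-0.001,0.09,0,1],[0,-0.001,0.115,0,1],[0,-0.001,0.128,0,1],[0,-0.001,0.133,0,1],[0,-0.001,0.133,0,1]]'; python3 go.py 628.5 91 54;  python3 - <<'E'
from bench import r
import cv2
d=r.snapshot("scene")["pixels"][:,:,::-1]
cv2.imwrite("pics/s5.png",cv2.resize(d[100:220,240:384],(720,600),interpolation=cv2.INTER_CUBIC))
E
```

```text
time: 9.9
tool_pos: [628.1, 92.5, 56.1]
tcp_rot: [179.4, -0.3, 80.6]
ft_force: [-0.6, -1.4, 0.4]
finger_gap: 85.5
t 9.90 pos [628.1  92.5  56.1] rot [179.4  -0.3  80.6] gap 85.5 F [-0.6 -1.4  0.4]
shift [-0.0014  0.0006  0.0021] turn 0.0018
```

View pics/s5.png

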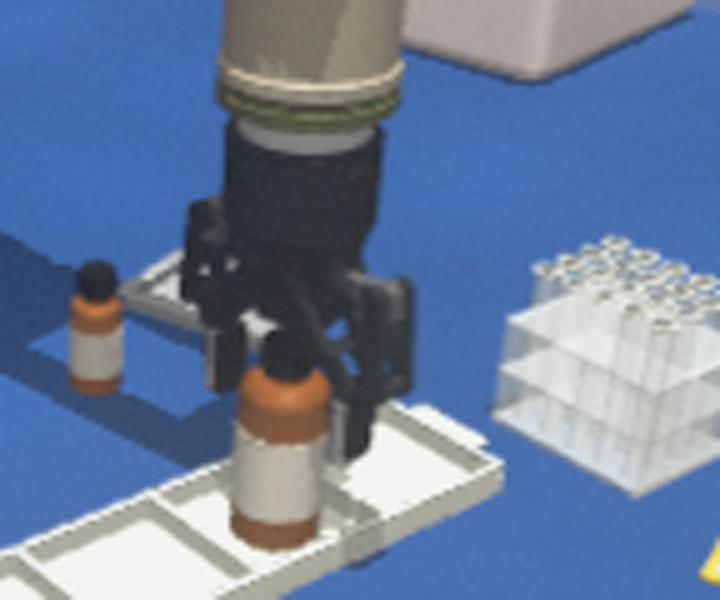

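The fingers are on either side of bottle_120, with tips at about (225,385) and (345,460), and the bottle axis at x≈283 is between them. I'll close.

```bash
python3 -m jog '[[-0.001,0,0.001,0,0.3],[-0.001,0,0.001,0,0.3],[-0.001,0,0.001,0,0.3],[-0.001,0,0.001,0,0.3],[-0.001,0,0.001,0,0.3],[-0.001,0,0.001,0,0.3],[-0.001,0,0.001,0,0.3],[-0.001,0,0.001,0,0.3],[-0.001,0,0.001,0,0.3]]' 50; python3 go.py 628.5 91 54
```

```text
time: 10.85
tool_pos: [629.4, 91.4, 57.6]
tcp_rot: [179.2, -0.3, 80.6]
ft_force: [-2.3, -0.1, 5.0]
finger_gap: 46.9
t 10.85 pos [629.4  91.4  57.6] rot [179.2  -0.3  80.6] gap 46.9 F [-2.3 -0.1  5. ]
shift [-0.0006 -0.0008  0.0036] turn 0.0014
```

```bash
python3 -m jog '[[0,0,-0.01,0,0.3],[0,0,-0.03,0,0.3],[0,0,-0.05,0,0.3],[0,0,-0.06,0,0.3],[0,0,-0.06,0,0.3],[0,0,-0.06,0,0.3]]'; python3 go.py 611 3.5 117.6; python3 go.py 611 3.5 58
```

```text
time: 11.45
tool_pos: [628.3, 91.2, 117.2]
tcp_rot: [179.2, -0.3, 80.6]
ft_force: [0.7, 0.1, -3.3]
finger_gap: 47.0
t 11.45 pos [628.3  91.2 117.2] rot [179.2  -0.3  80.6] gap 47.0 F [ 0.7  0.1 -3.3]
shift [-0.0894 -0.0027 -0.0009] turn 0.0014
t 11.45 pos [628.3  91.2 117.2] rot [179.2  -0.3  80.6] gap 47.0 F [ 0.7  0.1 -3.3]
shift [-0.0897 -0.0035  0.0587] turn 0.0014
```

Force shows −3.3 N, so the bottle is held.

```bash
python3 -m jog '[[-0.015,0,0,0,0.3],[-0.04,-0.001,0,0,0.3],[-0.065,-0.002,0,0,0.3],[-0.082,-0.003,0,0,0.3],[-0.0895,-0.003,0,0,0.3],[-0.0895,-0.003,0.005,0,0.3],[-0.0895,-0.003,0.025,0,0.3],[-0.0895,-0.003,0.042,0,0.3],[-0.0895,-0.003,0.052,0,0.3],[-0.0895,-0.003,0.056,0,0.3],[-0.0895,-0.003,0.058,0,0.3],[-0.0895,-0.003,0.06,0,0.3],[-0.0895,-0.003,0.0605,0,0.3],[-0.0895,-0.003,0.0605,0,0.3]]'; python3 go.py 611 3.5 57
python3 - <<'E'
from bench import r
import cv2
d=r.snapshot("scene")["pixels"][:,:,::-1]
cv2.imwrite("pics/s6.png",cv2.resize(d[110:250,200:368],(720,600),interpolation=cv2.INTER_CUBIC))
E
```

```text
time: 12.85
tool_pos: [612.2, 3.7, 57.6]
tcp_rot: [179.1, -0.3, 80.6]
ft_force: [-4.8, 1.8, 5.1]
finger_gap: 46.7
t 12.85 pos [612.2   3.7  57.6] rot [179.1  -0.3  80.6] gap 46.7 F [-4.8  1.8  5.1]
shift [-0.0004 -0.0012  0.0006] turn 0.0015
```

View pics/s6.png

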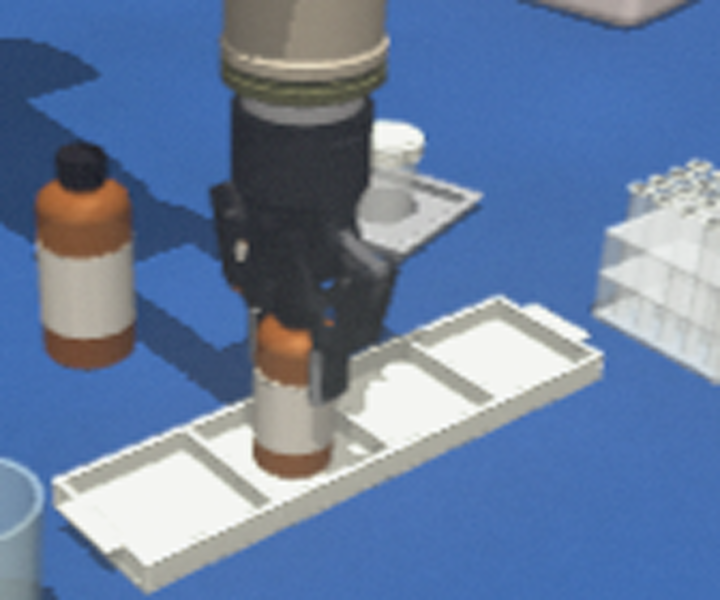

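bottle_120 stands within the third compartment, base at about (292,460), with 5 N of contact. I'll release it and rise.

```bash
python3 -m jog '[[0,0,0,0,1],[0,0,0,0,1],[0,0,0,0,1],[0,0,0,0,1],[0,0,0,0,1],[0,0,-0.02,0,1],[0,0,-0.05,0,1],[0,0,-0.09,0,1],[0,0,-0.13,0,1],[0,0,-0.13,0,1],[0,0,-0.13,0,1]]'; python3 go.py 434.5 -159 160; python3 go.py 434.5 -159 34
```

```text
time: 14.0
tool_pos: [611.2, 3.2, 189.3]
tcp_rot: [178.9, -0.3, 80.6]
ft_force: [-0.4, 0.8, -0.9]
finger_gap: 85.1
t 14.00 pos [611.2   3.2 189.3] rot [178.9  -0.3  80.6] gap 85.1 F [-0.4  0.8 -0.9]
shift [-0.1891 -0.1483  0.0254] turn 0.0014
t 14.00 pos [611.2   3.2 189.3] rot [178.9  -0.3  80.6] gap 85.1 F [-0.4  0.8 -0.9]
shift [-0.1899 -0.1506  0.1514] turn 0.0014
```

```bash
python3 -m jog '[[-0.035,-0.028,0,0,1],[-0.07,-0.056,0.005,0,1],[-0.105,-0.084,0.01,0,1],[-0.14,-0.112,0.02,0,1],[-0.175,-0.137,0.025,0,1],[-0.19,-0.149,0.03,0,1],[-0.19,-0.15,0.05,0,1],[-0.19,-0.15,0.08,0,1],[-0.19,-0.15,0.11,0,1],[-0.19,-0.15,0.135,0,1],[-0.19,-0.1505,0.149,0,1],[-0.19,-0.1505,0.151,0,1],[-0.19,-0.1505,0.151,0,1]]'; python3 go.py 434.5 -159 34
python3 - <<'E'
from bench import r
import cv2
d=r.snapshot("scene")["pixels"][:,:,::-1]
cv2.imwrite("pics/s7.png",cv2.resize(d[130:250,110:254],(720,600),interpolation=cv2.INTER_CUBIC))
E
```

```text
time: 15.3
tool_pos: [433.4, -158.6, 33.2]
tcp_rot: [179.1, -0.4, 80.6]
ft_force: [0.7, 0.1, 0.6]
finger_gap: 85.6
t 15.30 pos [ 433.4 -158.6   33.2] rot [179.1  -0.4  80.6] gap 85.6 F [0.7 0.1 0.6]
shift [-0.0002  0.0012 -0.0008] turn 0.0015
```

View pics/s7.png

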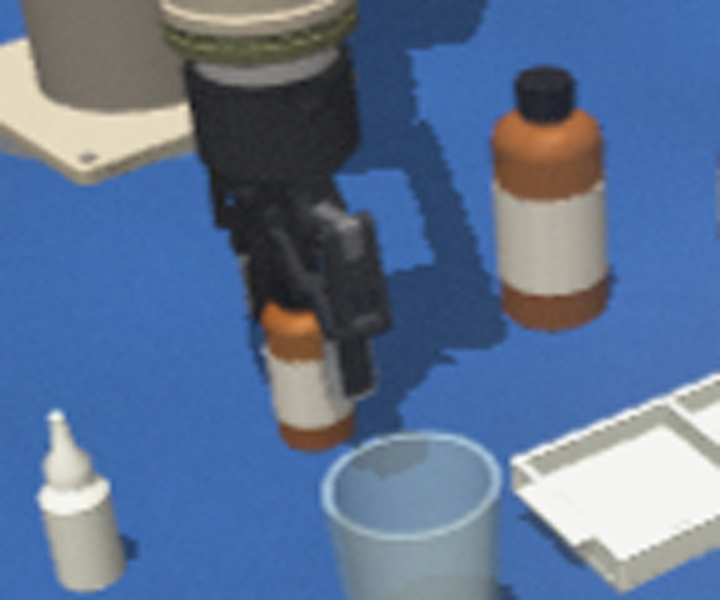

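bottle_60 at about (315,380) is between the fingers, and the dropper at (85,540) is well clear. I'll grip and lift.

```bash
python3 -m jog '[[0,0.001,0,0,0.2],[0,0.001,0,0,0.2],[0,0.001,0,0,0.2],[0,0.001,0,0,0.2],[0,0.001,0,0,0.2],[0,0.001,0,0,0.2],[0,0.001,0,0,0.2],[0,0.001,0,0,0.2],[0,0.001,0,0,0.2],[0,0.001,0,0,0.2],[0,0.001,-0.01,0,0.2],[0,0.001,-0.03,0,0.2],[0,0.001,-0.06,0,0.2],[0,0.001,-0.09,0,0.2],[0,0.001,-0.12,0,0.2],[0,0.001,-0.14,0,0.2],[0,0.001,-0.145,0,0.2],[0,0.001,-0.145,0,0.2],[0,0.001,-0.145,0,0.2]]' 50; python3 go.py 625 90 180; python3 go.py 625 90 38.5
```

```text
time: 17.25
tool_pos: [431.9, -159.3, 177.9]
tcp_rot: [179.1, -0.4, 80.6]
ft_force: [0.2, -0.4, -2.1]
finger_gap: 37.9
t 17.25 pos [ 431.9 -159.3  177.9] rot [179.1  -0.4  80.6] gap 37.9 F [ 0.2 -0.4 -2.1]
shift [0.2775 0.1497 0.0022] turn 0.0015
t 17.25 pos [ 431.9 -159.3  177.9] rot [179.1  -0.4  80.6] gap 37.9 F [ 0.2 -0.4 -2.1]
shift [0.2766 0.1474 0.1436] turn 0.0015
```

```bash
python3 -m jog '[[0.015,0.008,0,0,0.2],[0.04,0.022,0,0,0.2],[0.07,0.038,0,0,0.2],[0.105,0.057,0,0,0.2],[0.14,0.076,0,0,0.2],[0.175,0.094,0,0,0.2],[0.21,0.113,0,0,0.2],[0.24,0.129,0,0,0.2],[0.262,0.141,0,0,0.2],[0.274,0.148,0,0,0.2],[0.2775,0.15,0,0,0.2],[0.2775,0.15,0,0,0.2],[0.2775,0.15,0,0,0.2]]'; python3 go.py 625 90 37;  python3 - <<'E'
from bench import r
import cv2
d=r.snapshot("scene")["pixels"][:,:,::-1]
cv2.imwrite("pics/s8.png",cv2.resize(d[80:250,200:404],(720,600),interpolation=cv2.INTER_CUBIC))
E
```

```text
time: 18.55
tool_pos: [624.5, 89.2, 181.1]
tcp_rot: [179.2, -0.4, 80.6]
ft_force: [0.2, -0.8, -2.0]
finger_gap: 37.6
t 18.55 pos [624.5  89.2 181.1] rot [179.2  -0.4  80.6] gap 37.6 F [ 0.2 -0.8 -2. ]
shift [-0.     -0.0016  0.1441] turn 0.0010
```

View pics/s8.png

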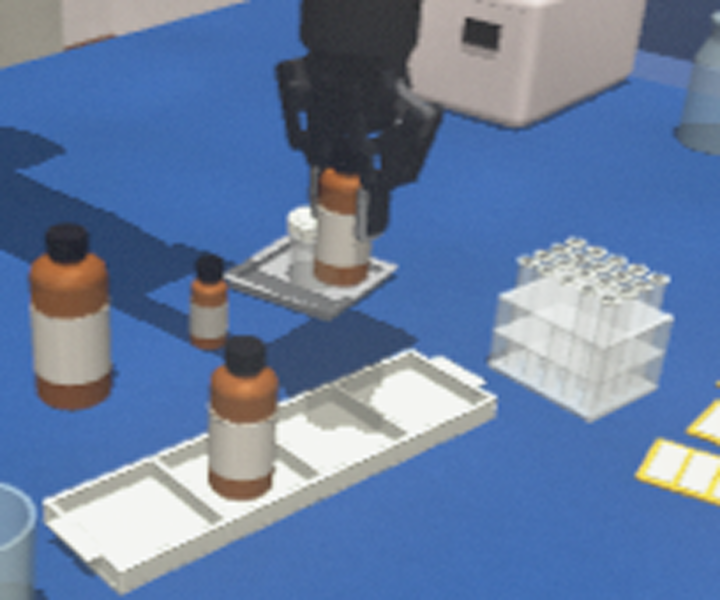

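bottle_120 stands in compartment 3 at (243,430), and bottle_60 is held above compartment 2. I'll lower it, release and rise in one call.

```bash
python3 -m jog '[[0,-0.001,0.03,0,0.2],[0,-0.0015,0.06,0,0.2],[0,-0.0015,0.09,0,0.2],[0,-0.0015,0.115,0,0.2],[0,-0.0015,0.13,0,0.2],[0,-0.0015,0.138,0,0.2],[0,-0.0015,0.142,0,0.2],[0,-0.0015,0.144,0,0.2],[0,-0.0015,0.1455,0,0.2],[0,-0.0015,0.1455,0,0.2],[0,-0.0015,0.1455,0,0.2]]'; python3 go.py 625 90 37
```

```text
time: 19.7
tool_pos: [626.8, 89.8, 39.2]
tcp_rot: [179.0, -0.4, 80.5]
ft_force: [-5.9, -0.9, 9.1]
finger_gap: 37.5
t 19.70 pos [626.8  89.8  39.2] rot [179.   -0.4  80.5] gap 37.5 F [-5.9 -0.9  9.1]
shift [-0.0002 -0.0019  0.0021] turn 0.0007
```

```bash
python3 -m jog '[[0,0,-0.001,0,1],[0,0,-0.001,0,1],[0,0,-0.001,0,1],[0,0,-0.001,0,1],[0,0,-0.001,0,1],[0,0,-0.02,0,1],[0,0,-0.06,0,1],[0,0,-0.1,0,1],[0,0,-0.14,0,1],[0,0,-0.16,0,1],[0,0,-0.16,0,1],[0,0,-0.16,0,1]]'; python3 go.py 430 7 185
```

```text
time: 20.9
tool_pos: [623.9, 89.3, 198.9]
tcp_rot: [179.0, -0.4, 80.5]
ft_force: [-0.2, 0.6, -1.0]
finger_gap: 85.3
t 20.90 pos [623.9  89.3 198.9] rot [179.   -0.4  80.5] gap 85.3 F [-0.2  0.6 -1. ]
shift [-0.1131 -0.1779  0.0099] turn 0.0008
```

```bash
python3 -m jog '[[-0.02,-0.032,0,0,1],[-0.04,-0.064,0,0,1],[-0.06,-0.096,0,0,1],[-0.08,-0.128,0,0,1],[-0.1,-0.16,0.003,0,1],[-0.113,-0.178,0.01,0,1],[-0.113,-0.178,0.01,0,1],[-0.113,-0.178,0.01,0,1]]'; python3 go.py 430 7 75;  python3 - <<'E'
from bench import r
import cv2
for n in("scene","top"):
    d=r.snapshot(n)["pixels"][:,:,::-1]
    cv2.imwrite(f"pics/{n}9.png",cv2.resize(d[60:310,100:440] if n=="top" else d[90:250,150:350],None,fx=2.35 if n=="top" else 3.7,fy=2.35 if n=="top" else 3.7,interpolation=cv2.INTER_CUBIC))
E
```

```text
time: 21.7
tool_pos: [429.2, 7.1, 183.4]
tcp_rot: [179.1, -0.4, 80.5]
ft_force: [0.7, 0.7, 0.0]
finger_gap: 85.1
t 21.70 pos [429.2   7.1 183.4] rot [179.1  -0.4  80.5] gap 85.1 F [0.7 0.7 0. ]
shift [-0.0007 -0.0009  0.1084] turn -0.0000
```

View pics/scene9.png

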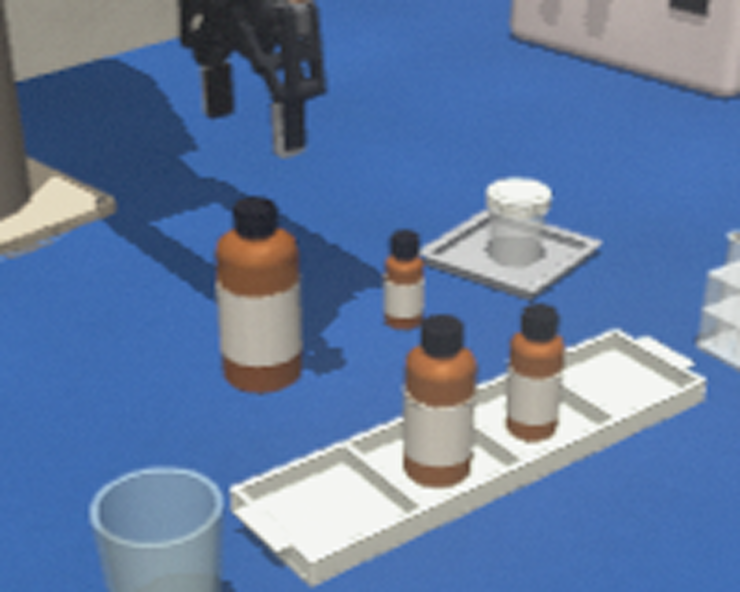

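View pics/top9.png

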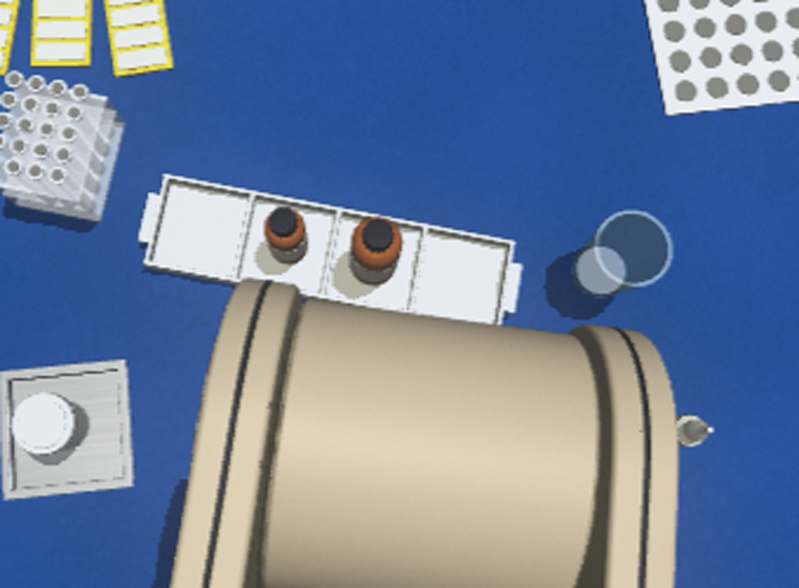

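The scene view shows the jar upright in the steel tray at (518,220), and 120 and 60 in compartments 3 and 2. I'll descend on the 240.

```bash
python3 -m jog '[[0,0,0.02,0,1],[0,0,0.05,0,1],[0,0,0.075,0,1],[0,0,0.095,0,1],[0,0,0.105,0,1],[0,0,0.107,0,1],[0,0,0.107,0,1]]'; python3 go.py 430 7 75;  python3 - <<'E'
from bench import r
import cv2
d=r.snapshot("scene")["pixels"][:,:,::-1]
cv2.imwrite("pics/s10.png",cv2.resize(d[90:210,150:294],(720,600),interpolation=cv2.INTER_CUBIC))
E
```

```text
time: 22.5
tool_pos: [432.7, 7.9, 77.8]
tcp_rot: [179.0, -0.4, 80.6]
ft_force: [-0.0, -0.8, 1.1]
finger_gap: 85.8
t 22.50 pos [432.7   7.9  77.8] rot [179.   -0.4  80.6] gap 85.8 F [-0.  -0.8  1.1]
shift [-0.0014 -0.0026  0.0027] turn 0.0012
```

View pics/s10.png

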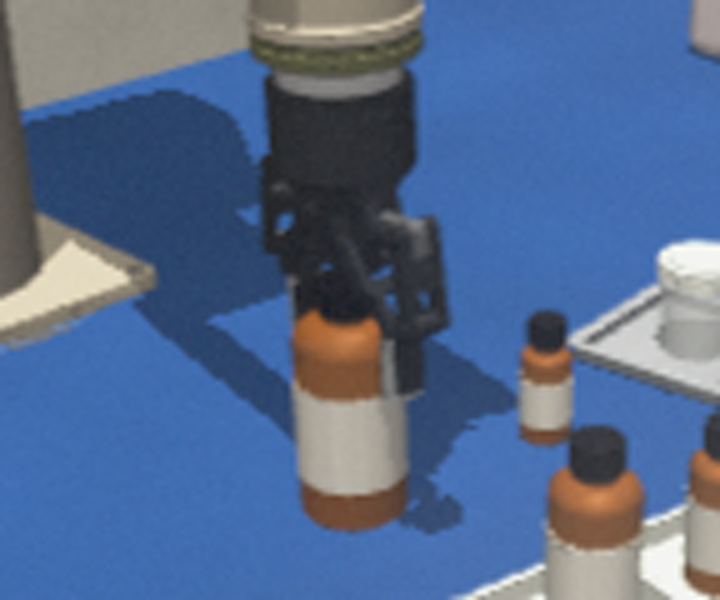

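bottle_240 is centred between the pads, whose tips at about (400,395) are near the label top. I'll go 3 mm lower, then grip and lift a little.

```bash
python3 -m jog '[[-0.001,-0.002,0.003,0,1],[-0.001,-0.002,0.003,0,1],[-0.001,-0.002,0.003,0,0.5],[-0.001,-0.002,0.003,0,0.5],[-0.001,-0.002,0.003,0,0.5],[-0.001,-0.002,0.003,0,0.5],[-0.001,-0.002,0.003,0,0.5],[-0.001,-0.002,0.003,0,0.5],[-0.001,-0.002,0.003,0,0.5],[-0.001,-0.002,0.003,0,0.5],[-0.001,-0.002,0.003,0,0.5],[-0.001,-0.002,-0.005,0,0.5],[-0.001,-0.002,-0.015,0,0.5],[-0.001,-0.002,-0.03,0,0.5],[-0.001,-0.002,-0.04,0,0.5],[-0.001,-0.002,-0.04,0,0.5],[-0.001,-0.002,-0.04,0,0.5]]' 70; python3 go.py 430 7 75;  python3 - <<'E'
from bench import r
import cv2
d=r.snapshot("scene")["pixels"][:,:,::-1]
cv2.imwrite("pics/s11.png",cv2.resize(d[90:210,150:294],(720,600),interpolation=cv2.INTER_CUBIC))
E
```

```text
time: 24.25
tool_pos: [430.3, 7.0, 118.3]
tcp_rot: [178.9, -0.4, 80.6]
ft_force: [-0.4, -1.4, -4.9]
finger_gap: 59.2
t 24.25 pos [430.3   7.  118.3] rot [178.9  -0.4  80.6] gap 59.2 F [-0.4 -1.4 -4.9]
shift [-0.0003 -0.0011  0.0433] turn 0.0011
```

View pics/s11.png

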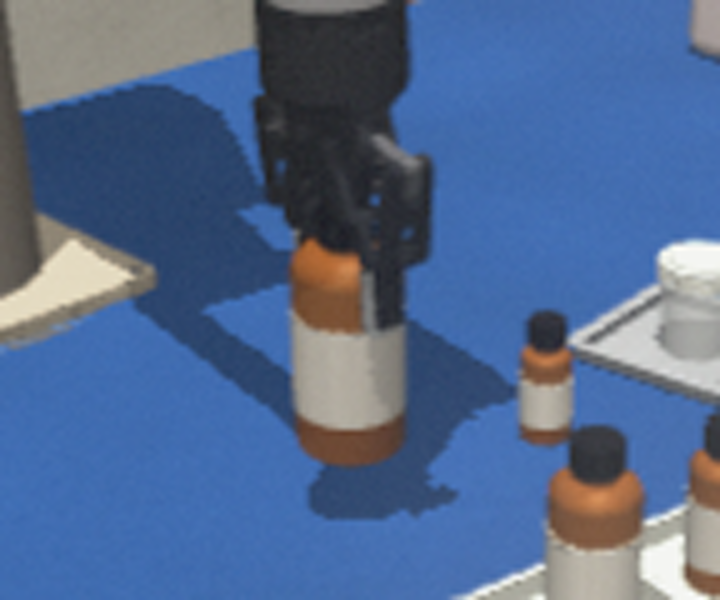

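Held upright and lifted 40 mm. I'll carry it to above compartment 4.

```bash
python3 go.py 596 -84 140; python3 go.py 596 -84 80
```

```text
t 24.30 pos [429.9   7.  117.8] rot [179.   -0.4  80.6] gap 59.4 F [-0.6 -0.6 -6.1]
shift [-0.0624  0.1792 -0.0195] turn 0.0011
t 24.30 pos [429.9   7.  117.8] rot [179.   -0.4  80.6] gap 59.4 F [-0.6 -0.6 -6.1]
shift [-0.0628  0.1781  0.0405] turn 0.0011
```

```bash
python3 -m jog '[[-0.004,0.011,-0.005,0,0.5],[-0.012,0.034,-0.01,0,0.5],[-0.021,0.06,-0.02,0,0.5],[-0.031,0.088,-0.02,0,0.5],[-0.041,0.118,-0.02,0,0.5],[-0.05,0.144,-0.02,0,0.5],[-0.057,0.163,-0.02,0,0.5],[-0.061,0.175,-0.02,0,0.5],[-0.0625,0.179,-0.02,0,0.5],[-0.0625,0.179,-0.02,0,0.5],[-0.0625,0.179,-0.02,0,0.5]]'; python3 go.py 596 -84 80;  python3 - <<'E'
from bench import r
import cv2
d=r.snapshot("scene")["pixels"][:,:,::-1]
cv2.imwrite("pics/s12.png",cv2.resize(d[100:250,170:350],(720,600),interpolation=cv2.INTER_CUBIC))
E
```

```text
time: 25.4
tool_pos: [594.9, -83.6, 139.8]
tcp_rot: [179.1, -0.4, 80.6]
ft_force: [-0.2, -0.1, -5.6]
finger_gap: 59.5
t 25.40 pos [594.9 -83.6 139.8] rot [179.1  -0.4  80.6] gap 59.5 F [-0.2 -0.1 -5.6]
shift [-0.0006  0.0002  0.0598] turn 0.0012
```

View pics/s12.png

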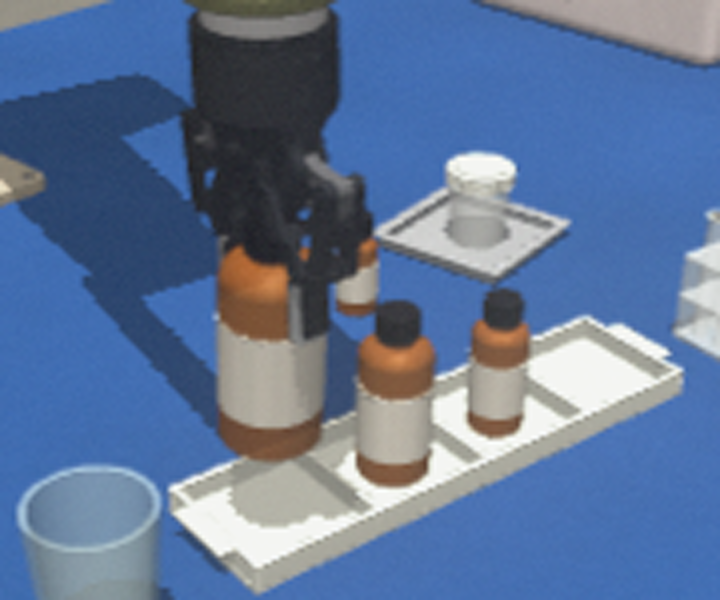

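bottle_240 hangs above compartment 4, base at about (270,440). I'll lower it slowly at the end.

```bash
python3 -m jog '[[0,0,0.01,0,0.5],[0,0,0.025,0,0.5],[0,0,0.04,0,0.5],[0,0,0.05,0,0.5],[0,0,0.054,0,0.5],[0,0,0.056,0,0.5],[0,0,0.058,0,0.5],[0,0,0.06,0,0.5],[0,0,0.06,0,0.5],[0,0,0.06,0,0.5]]'; python3 go.py 596 -84 80
```

```text
time: 26.45
tool_pos: [596.4, -83.4, 80.6]
tcp_rot: [179.0, -0.4, 80.6]
ft_force: [0.9, -0.7, -3.9]
finger_gap: 59.2
t 26.45 pos [596.4 -83.4  80.6] rot [179.   -0.4  80.6] gap 59.2 F [ 0.9 -0.7 -3.9]
shift [-0.0007 -0.0003  0.0006] turn 0.0013
```

```bash
python3 -m jog '[[-0.0005,0,0.001,0,0.5],[-0.0005,0,0.002,0,0.5],[-0.0005,0,0.003,0,0.5],[-0.0005,0,0.003,0,0.5]]'; python3 go.py 596 -84 80
```

```text
time: 26.85
tool_pos: [596.7, -83.8, 80.3]
tcp_rot: [179.0, -0.4, 80.6]
ft_force: [-10.7, 2.4, 16.4]
finger_gap: 59.4
t 26.85 pos [596.7 -83.8  80.3] rot [179.   -0.4  80.6] gap 59.4 F [-10.7   2.4  16.4]
shift [-0.0003 -0.0006  0.0003] turn 0.0015
```

Contact is firm, so I'll ease up 1 mm while releasing, then rise.

```bash
python3 -m jog '[[0,0,0,0,0.5],[0,0,0,0,1],[0,0,0,0,1],[0,0,0,0,1],[0,0,0,0,1],[0,0,0,0,1],[0,0,-0.015,0,1],[0,0,-0.04,0,1],[0,0,-0.07,0,1],[0,0,-0.1,0,1],[0,0,-0.12,0,1],[0,0,-0.12,0,1],[0,0,-0.12,0,1]]'; python3 go.py 450 143 190;python3 go.py 450 143 22;  python3 - <<'E'
from bench import r
import cv2
d=r.snapshot("scene")["pixels"][:,:,::-1]
cv2.imwrite("pics/s13.png",cv2.resize(d[100:250,170:350],(720,600),interpolation=cv2.INTER_CUBIC))
E
```

```text
time: 28.15
tool_pos: [594.8, -84.4, 201.4]
tcp_rot: [178.9, -0.4, 80.6]
ft_force: [-0.1, 0.1, -1.5]
finger_gap: 85.6
t 28.15 pos [594.8 -84.4 201.4] rot [178.9  -0.4  80.6] gap 85.6 F [-0.1  0.1 -1.5]
shift [ 0.2006 -0.1803  0.0092] turn 0.0016
t 28.15 pos [594.8 -84.4 201.4] rot [178.9  -0.4  80.6] gap 85.6 F [-0.1  0.1 -1.5]
shift [ 0.1994 -0.1836  0.1772] turn 0.0016
```

View pics/s13.png

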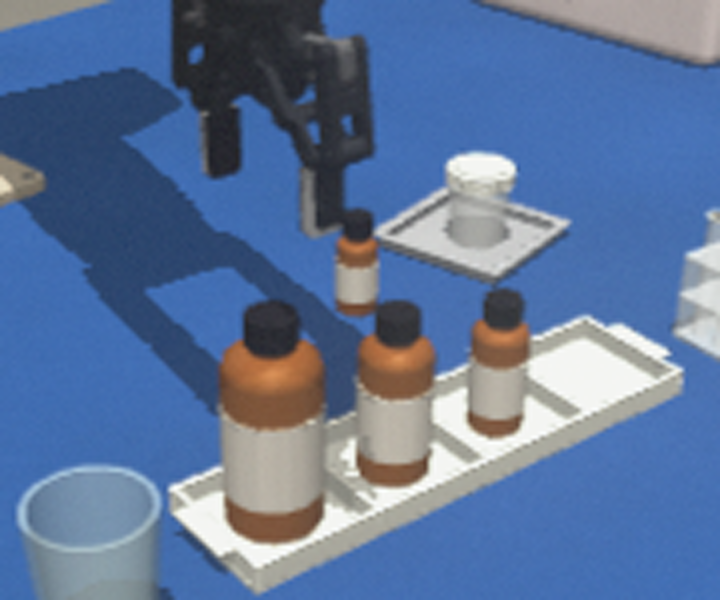

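bottle_240 stands in compartment 4, base at about (275,520). Next is bottle_30.

```bash
python3 -m jog '[[0.03,-0.027,0,0,1],[0.06,-0.054,0,0,1],[0.09,-0.081,0.005,0,1],[0.12,-0.108,0.01,0,1],[0.15,-0.135,0.01,0,1],[0.18,-0.162,0.01,0,1],[0.2,-0.18,0.01,0,1],[0.2,-0.181,0.03,0,1],[0.2,-0.182,0.07,0,1],[0.2,-0.183,0.11,0,1],[0.199,-0.183,0.14,0,1],[0.199,-0.1835,0.16,0,1],[0.199,-0.1835,0.174,0,1],[0.199,-0.1835,0.177,0,1],[0.199,-0.1835,0.177,0,1]]'; python3 go.py 450 143 22;  python3 - <<'E'
from bench import r
import cv2
d=r.snapshot("scene")["pixels"][:,:,::-1]
cv2.imwrite("pics/s14.png",cv2.resize(d[110:210,200:320],(720,600),interpolation=cv2.INTER_CUBIC))
E
```

```text
time: 29.7
tool_pos: [447.6, 142.6, 20.0]
tcp_rot: [179.2, -0.4, 80.6]
ft_force: [0.2, -0.0, 0.2]
finger_gap: 85.0
t 29.70 pos [447.6 142.6  20. ] rot [179.2  -0.4  80.6] gap 85.0 F [ 0.2 -0.   0.2]
shift [ 0.0008  0.0024 -0.0019] turn 0.0015
```

View pics/s14.png

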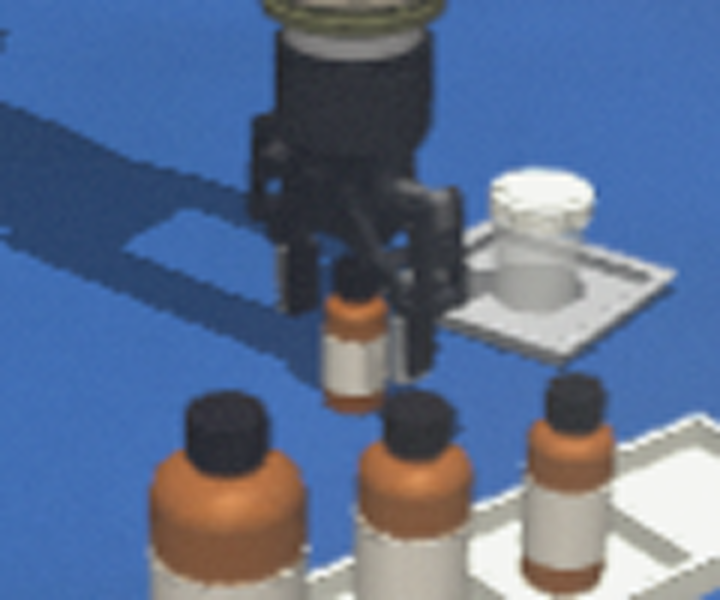

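bottle_30 at about (355,350) is between the pads. I'll grip and lift.

```bash
python3 -m jog '[[0.0008,0.002,-0.003,0,1],[0.0008,0.002,-0.003,0,0.1],[0.0008,0.002,-0.003,0,0.1],[0.0008,0.002,-0.003,0,0.1],[0.0008,0.002,-0.003,0,0.1],[0.0008,0.002,-0.003,0,0.1],[0.0008,0.002,-0.003,0,0.1],[0.0008,0.002,-0.003,0,0.1],[0.0008,0.002,-0.003,0,0.1],[0.0008,0.002,-0.003,0,0.1],[0.0008,0.002,-0.003,0,0.1],[0.0008,0.002,-0.01,0,0.1],[0.0008,0.002,-0.03,0,0.1],[0.0008,0.002,-0.06,0,0.1],[0.0008,0.002,-0.09,0,0.1],[0.0008,0.002,-0.12,0,0.1],[0.0008,0.002,-0.143,0,0.1],[0.0008,0.002,-0.143,0,0.1],[0.0008,0.002,-0.143,0,0.1]]' 40; python3 go.py 640 177 165; python3 go.py 640 177 27;  python3 - <<'E'
from bench import r
import cv2
d=r.snapshot("scene")["pixels"][:,:,::-1]
cv2.imwrite("pics/s15.png",cv2.resize(d[70:210,190:358],(720,600),interpolation=cv2.INTER_CUBIC))
E
```

```text
time: 31.65
tool_pos: [448.3, 142.7, 164.2]
tcp_rot: [179.0, -0.4, 80.6]
ft_force: [-0.3, 0.4, -1.3]
finger_gap: 30.6
t 31.65 pos [448.3 142.7 164.2] rot [179.   -0.4  80.6] gap 30.6 F [-0.3  0.4 -1.3]
shift [0.0652 0.1835 0.0029] turn 0.0015
t 31.65 pos [448.3 142.7 164.2] rot [179.   -0.4  80.6] gap 30.6 F [-0.3  0.4 -1.3]
shift [0.0642 0.181  0.1409] turn 0.0015
```

View pics/s15.png

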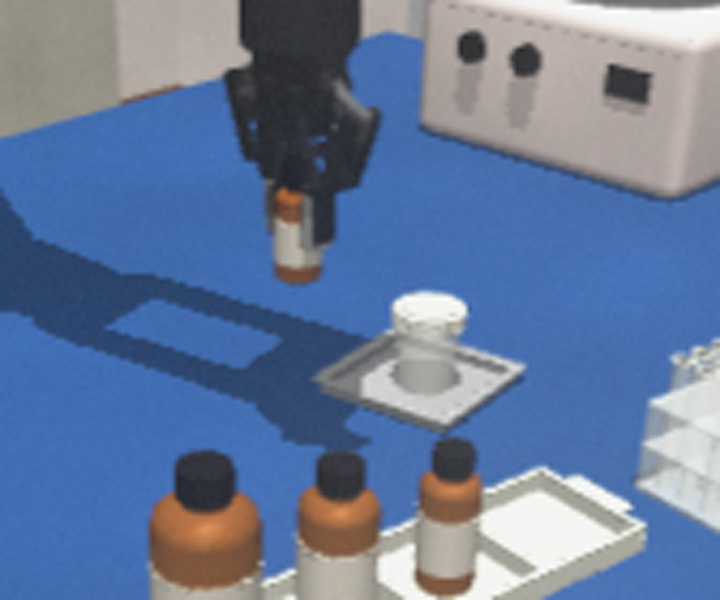

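bottle_30 is held at (298,240). I'll carry it to compartment 1.

```bash
python3 -m jog '[[0.005,0.013,0,0,0.1],[0.014,0.04,0,0,0.1],[0.025,0.07,0,0,0.1],[0.036,0.102,0,0,0.1],[0.047,0.134,0,0,0.1],[0.056,0.16,0,0,0.1],[0.062,0.176,0,0,0.1],[0.065,0.183,0,0,0.1],[0.065,0.183,0,0,0.1],[0.065,0.183,0,0,0.1]]'; python3 go.py 640 177 27
```

```text
time: 32.7
tool_pos: [637.6, 176.6, 165.2]
tcp_rot: [179.2, -0.3, 80.6]
ft_force: [0.5, -1.0, -1.3]
finger_gap: 30.9
t 32.70 pos [637.6 176.6 165.2] rot [179.2  -0.3  80.6] gap 30.9 F [ 0.5 -1.  -1.3]
shift [1.000e-04 5.000e-04 1.382e-01] turn 0.0016
```

```bash
python3 -m jog '[[0,0.0005,0.025,0,0.1],[0,0.0005,0.055,0,0.1],[0,0.0005,0.085,0,0.1],[0,0.0005,0.11,0,0.1],[0,0.0005,0.124,0,0.1],[0,0.0005,0.131,0,0.1],[0,0.0005,0.135,0,0.1],[0,0.0005,0.137,0,0.1],[0,0.0005,0.138,0,0.1],[0,0.0005,0.138,0,0.1]]'; python3 go.py 640 177 27
```

```text
time: 33.7
tool_pos: [640.9, 177.1, 28.6]
tcp_rot: [179.1, -0.4, 80.6]
ft_force: [-0.6, -0.5, 2.3]
finger_gap: 30.5
t 33.70 pos [640.9 177.1  28.6] rot [179.1  -0.4  80.6] gap 30.5 F [-0.6 -0.5  2.3]
shift [-0.0003 -0.0009  0.0016] turn 0.0016
```

```bash
python3 -m jog '[[0,0,0.001,0,0.1],[0,0,0.001,0,0.1]]'; python3 -m jog '[[0,0,0,0,1],[0,0,0,0,1],[0,0,0,0,1],[0,0,0,0,1],[0,0,0,0,1],[0,0,0,0,1],[0,0,-0.015,0,1],[0,0,-0.05,0,1],[0,0,-0.09,0,1],[0,0,-0.13,0,1],[0,0,-0.17,0,1],[0,0,-0.18,0,1],[0,0,-0.18,0,1]]'; python3 go.py 330 480 260
```

```text
time: 33.9
tool_pos: [641.6, 177.3, 28.5]
tcp_rot: [179.0, -0.4, 80.6]
ft_force: [-0.3, -0.3, 4.2]
finger_gap: 31.0
time: 35.2
tool_pos: [640.2, 176.9, 213.0]
tcp_rot: [178.7, -0.5, 80.6]
ft_force: [-0.8, -0.2, 0.8]
finger_gap: 85.6
t 35.20 pos [640.2 176.9 213. ] rot [178.7  -0.5  80.6] gap 85.6 F [-0.8 -0.2  0.8]
shift [ 0.2488 -0.3544 -0.0528] turn 0.0017
```

Now I'll clear the view, moving the arm back toward its start.

```bash
python3 -m jog '[[0.025,-0.035,-0.02,0,1],[0.05,-0.07,-0.04,0,1],[0.075,-0.107,-0.052,0,1],[0.1,-0.142,-0.052,0,1],[0.125,-0.178,-0.052,0,1],[0.15,-0.214,-0.052,0,1],[0.175,-0.25,-0.052,0,1],[0.2,-0.285,-0.052,0,1],[0.225,-0.32,-0.052,0,1],[0.249,-0.354,-0.052,0,1],[0.249,-0.354,-0.052,0,1],[0.249,-0.354,-0.052,0,1]]'
python3 - <<'E'
from bench import r
import cv2
d=r.snapshot("scene")["pixels"][:,:,::-1]
cv2.imwrite("pics/s16.png",cv2.resize(d[100:280,110:350],(800,600),interpolation=cv2.INTER_CUBIC))
d=r.snapshot("top")["pixels"][:,:,::-1]
cv2.imwrite("pics/t16.png",cv2.resize(d[80:280,90:420],None,fx=2.4,fy=2.4,interpolation=cv2.INTER_CUBIC))
E
```

```text
time: 36.4
tool_pos: [329.2, 479.9, 257.2]
tcp_rot: [178.8, -0.4, 80.7]
ft_force: [0.2, 0.9, -0.8]
finger_gap: 85.6
```

View pics/s16.png

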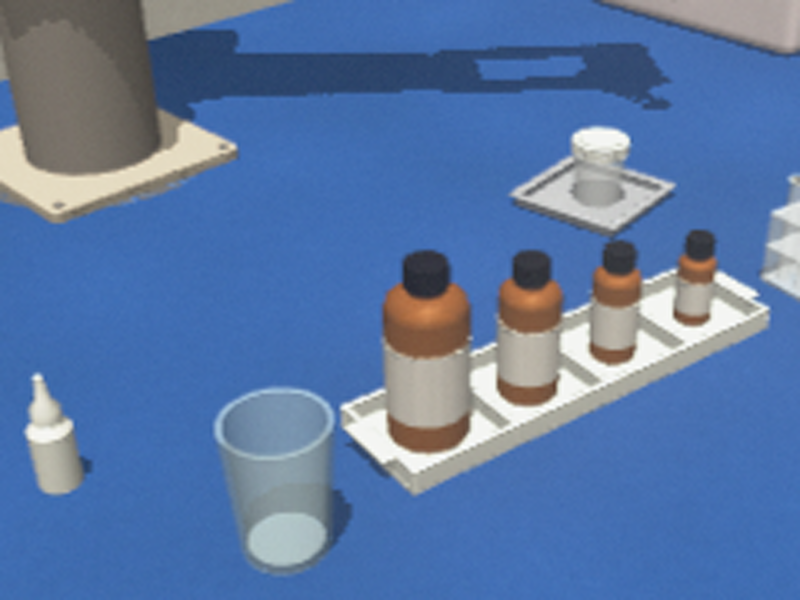

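View pics/t16.png

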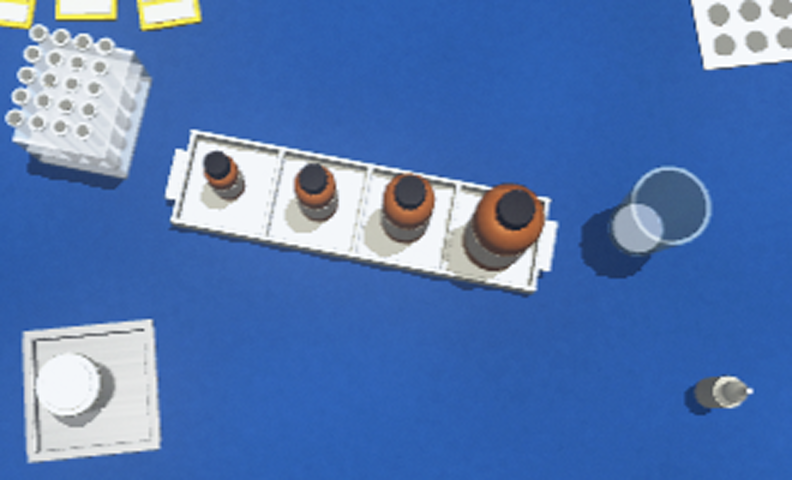

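Both views show bottles of 30, 60, 120 and 240 in order from the rack end, all upright, and the jar in the steel tray. The tumbler and dropper look unmoved. I'll check the numbers.

Run:
```python
from h import *
np.set_printoptions(precision=1,suppress=True)
o=np.array([617.8,46.6]);a=np.radians(80.46);ey=np.array([np.cos(a),np.sin(a)]);ex=np.array([ey[1],-ey[0]])
f=lambda u,v:(u/2.4+89.7,v/2.4+79.7)
for n,p,z in[("30",(217,165),83),("60",(314,179),101),("120",(410,191),120),("240",(515,210),146)]:
    q=bp("top",f(*p),z);print(n,q,"tray frame",(q-o)@ex,(q-o)@ey)
print("jar",bp("top",f(68,384),67)-[440.1,296.1]); print("tumbler",bp("top",f(670,206),100),"dropper",bp("top",f(749,391),88))
```

```text
30 [640.1 176.3] tray frame 0.45705860269133536 131.61358417519875
60 [624.9  88. ] tray frame 0.10035969777769992 41.99610149154234
120 [611.6   4.6] tray frame 0.8357756879827922 -42.437303309258034
240 [591.3 -80.9] tray frame -5.012542903569256 -130.17851902447023
jar [3.2 1.9]
tumbler [ 610.2 -226.4] dropper [ 449.7 -295.9]
```

Run:
```python
from bench import r
s=r.sense();print(s["time"],s["ft_force"],max(abs(v) for v in s["qd"]))
print(r.hand_in())
```

```text
36.5 [-0.45496646 -0.2943936  -0.89239692] 0.9783088014046056
the job is handed in; nothing more can be done
None
```

The white tray is made up and the job is handed in at 36.5 s. From the tube rack outward it holds bottle_30, bottle_60, bottle_120 (moved from compartment 2 to 3) and bottle_240. The specimen jar stands in the steel tray.

**Positions:** In the last top picture, the 30, 60 and 120 ml bottles measured within about 2 mm of their compartment centres, and the 240 about 5 mm off in x. All four fit inside their walls. The jar is about 4 mm from the steel tray's centre.

**Upright and untouched:** Both views show everything standing. The tumbler and dropper measured within about 1 mm of where they started.

**Disagreements:** The two cameras differed by up to about 7 mm on where bottle_240 first stood, and its grasp still held well. The tool tilt drifted by about 1° over the contacts. The hardest set-down, bottle_240, read about 16 N up and 11 N sideways at the wrist, well under the limit.

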